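Feed a candle carrier along the fence with a push stick

ROBOT

A 6-joint arm with a two-finger parallel gripper is mounted at the origin on the work surface. World frame = base frame: x ahead of the robot, y to its left, z up, the work surface at z = 0. Lengths are in mm, angles in degrees, forces in N, time in s.
With the tool pointing down it reaches from about 300 to 750 mm from the base axis. Payload 8.5 kg.
Tool frame: the origin (TCP) lies where the fingers leave the gripper's body, on its centre line; the fingertips stand 64 mm ahead of it and the grasp point (between the pads) lies ahead of it (robot.pinch_z is the z of the grasp point in the tool frame, in mm); z points along the fingers, x is the direction in which the jaws open and shut, and the axes are right-handed (so a half turn about z gives the same grasp; the last joint's range is limited). The gripper opens to 88 mm and grips with 3 to 60 N. Pads are 18 mm wide; open, the fingers measure 123 mm over their backs; the gripper's body (75 mm by 187 mm) begins 45 mm behind the grasp point.
Start: joints at [-12.336, 21.807, 74.336, -0, 83.858, -12.336], TCP at [549.983, 0.001, 302.748] pointing down, gripper open.
Joint ranges: [-178.18, 178.18], [-50.72, 133.34], [12.68, 142.11], [-81.47, 261.47], [9.98, 163.14], [-165.26, 165.26]. Speed limits (degrees/s): [136.94, 136.94, 180, 180, 180, 180].

INTERFACE

Orientations are given as a 3x3 rotation matrix whose columns are the frame's x, y, z axes.
In Python, from plant import robot gives the robot as it stands.
- The arm moves only by the tool step_arm, never from a script. Its argument "rows" is a list of rows, each an object with "jaw": the finger opening in mm, from 0 to 88.1; "travel": the shift along the tool's x, y, z in mm, a list of three; "twist": the turn about the tool's z in rad. A call has 1 to 12 rows; each row is the pose to reach, as a shift and turn from the pose commanded when the call began, along the tool's axes at that moment; what a row does not reach only later rows make up. A row lasts 1/12 s, in which the tool goes at most 41.7 mm and 7.16 degrees, less where a joint would pass 70% of its speed; a pose out of reach is approached as far as the arm can. A call with a gripper value outside its range is refused whole. The fingers move at their own pace and stop on an object; the grip force is fixed at half the most. Time passes only in rows, so rows that repeat a pose let the fingers close. It gives the time, the measured TCP pose, the force and the opening at its end, in the units of the state.
- robot.observe(): the state, without advancing time (a new reading comes with each control period).
- robot.capture(name): name is "scene" or "side" or "wrist"; returns the picture (384x512x3 uint8, red, green, blue); there is no depth.
- robot.camera_params(name): a dict with "vertical_fov" (degrees; the focal length in pixels is half the picture's height over the tangent of half this angle, whatever the lens; pixels are square), "cx", "cy" (the principal point, pixels), "rvec" (rotation vector, rad) and "tvec" (3), from world to camera coordinates, as OpenCV has them; the wrist camera has in their place "hand_eye" (4x4, takes a point from camera to tool coordinates, whose origin is the TCP and whose axes are the tool frame's). Camera axes: x right, y down, z forward; pixel columns grow to the right and rows downward; lengths in mm; the calibration is good to about 2 mm. A picture is of the moment at which its call begins: read the wrist's pose just before it. camera_params takes no time and is no camera call.
- robot.job_done(): hands the job in, once; it reports no verdict.
The state is a dict: "clock": time; "qpos": joint angles; "qvel": joint speeds; "tau": joint torques, N m; "tcp_pos": TCP position; "eef_rot": TCP orientation; "wrist_force": force on the tool from outside, world axes, zero at the start; "torque": the same for the moment, N m; "gripper_width": opening from 0.0 (shut) to 1.0 (fully open).
Only numpy, scipy, OpenCV 4.12 (cv2) and the standard library are available. Lean on these libraries where they do the work, as an engineer would, in place of code of your own. Each camera call takes 0.05 s, during which the arm holds its last target.

TASK

Pick up the orange-footed push stick and, touching the wooden candle carrier with nothing but the stick, first press the carrier flat against the long aluminium guide rail before its front passes the red line, then feed it along the rail, keeping it steadily pressed flat against it (some 5 to 10 newtons) all the way, until it is fully home against the end stop. Push gently throughout (a firm fingertip push, never more than about 20 newtons), then stand the stick upright again in the middle of the round cork mat, let go, and leave everything else where it is.

Things in the scene. Friction and masses are not known exactly. Their poses are not given: they have to be found in the camera images.
- fence: Frame of the feed guide, fixed, level with the top of its flat grey plate (8 mm over the table). x: feed direction; y: towards the rail. The aluminium guide rail (x -170 to 145, 20 thick, 30 mm high) has its face near y = 0, but was set and locked by hand: up to 8 mm to either side and up to 1.5 degrees out of line with x, pivoted at x = -145. It is rigid: feel for it. Lane at negative y.
- stop_face (a point): Centre of the end stop's face, a rigid fixed aluminium bar across the lane: at x = 150, y = -45, z = 15 mm in the fence's frame. The bar is 30 mm high and reaches from y = -110 to 20, and 20 mm beyond the face. The plate reaches to about y = -155, x = -175 to 175. Same axes as the fence.
- red_line (a point): Middle of the red line that crosses the lane (fence frame x = 10, y = -45, z = 0 mm). Same axes as the fence.
- carrier: Loose wooden block 110 (its x) by 90 (its y) by 26 mm high with a fixed candle tin on top (60 across, 18 more, wick 10 more); about 0.6 kg, waxed, slides easily. Origin: centre of underside; x roughly the feed direction. It starts off the rail by up to 50 mm, askew up to 12 degrees, short of the red line. Home, its origin is 55 mm short of the stop's face (1 mm more if the rail is out of line), 45 mm off the rail.
- stick_mid (a point): Centre of the push stick, 44 mm above its underside; 88 mm tall, about 0.12 kg, standing loose on the mat. Its wooden handle is a post 26 (x) by 22 (y) mm, centred on this point, from 20 mm up to the top: grip it across y, a little above half height. The orange foot, 20 mm high, is an L from above: heel x -15 to 15, y -25 to 25; toe x 15 to 45, y -25 to -5 mm. z up.
- notch (a point): Inner corner of the L of the stick's foot, 10 mm above its underside, at x = 15, y = -5 mm from the stick's centre line; same axes as the stick. It fits the carrier's rear corner away from the rail when the stick's x points along the feed: heel behind the carrier, toe along its outer side.
- mat: Round cork mat fixed on the table, 150 mm across, 6 mm thick, on which the stick stands. Origin: centre of its underside, on the table.
- tin_a: Empty steel tin, 74 mm across, 85 mm tall: leave alone. Origin: centre of its underside.
- spool: Cardboard wick spool, 60 mm across, 54 mm tall: leave alone. Origin: centre of its underside.
- wax_0: Yellow wax block 60 x 100 x 30 mm: leave alone. Origin: centre of its underside.
- wax_1: White wax block 60 x 100 x 30 mm: leave alone. Origin: centre of its underside.
- jar: Amber glass jar, 64 mm across, 90 mm tall: leave alone. Origin: centre of its underside.
Not all that is in view belongs to the job. Leave any turquoise look-alike of the part that bears stick_mid alone. Of the things that look like the mat, the larger one is meant.

How it is judged (in metres and radians):
On the way, in this order (a step that is already met when the one before it is completed fails the run):
1. the push stick is lifted off its mat (height (world z) of stick_mid above 0.06 m), for 0.1 s.
2. the carrier is pressed flat against the rail (more than 3 N) while its front is still short of the red line (y of each of rail_c0, rail_c2 in the frame of carrier below 0.0575 m and contact force between carrier and fence above 3 N and x of carrier in the frame of fence below -0.045 m), for 0.2 s.
3. the carrier is fed along the first half of the way pressed against the rail (more than 3 N) (y of each of rail_c0, rail_c2 in the frame of carrier below 0.0575 m and contact force between carrier and fence above 3 N and x of carrier in the frame of fence between -0.03 and 0.025 m), for 0.2 s.
4. the carrier is fed along the second half of the way pressed against the rail (more than 3 N) (y of each of rail_c0, rail_c2 in the frame of carrier below 0.0575 m and contact force between carrier and fence above 3 N and x of carrier in the frame of fence between 0.025 and 0.085 m), for 0.2 s.
5. the carrier is fully home against the end stop and the rail (y of each of rail_c0, rail_c2 in the frame of carrier below 0.0575 m and x of carrier in the frame of fence above 0.0915 m), for 0.2 s.
At the end, for the whole second after the job is handed in: The carrier lies flat against the rail (its rail-side face, extended, within 2.5 mm of the face of both end pieces of the rail, rail_c0 and rail_c2) and within 3.5 mm of the end stop, at rest; the stick stands upright, released, on the cork mat, its handle within 35 mm of the mat's centre (all of step 5 and linear speed of carrier below 0.01 m/s and angle between stick_mid's own z axis and vertical below 0.1 rad and horizontal distance between stick_mid and mat below 0.035 m and height (world z) of stick_mid between 0.045 and 0.055 m and contact force between stick and mat above 0.3 N); the robot touches nothing.
It fails at once if the carrier is off the rail (by more than 2.5 mm, or askew so that either end of the rail is more than 2.5 mm from the line of its rail-side face), once its front is 5 mm or more past the red line (x of carrier in the frame of fence above -0.04 m and not (y of each of rail_c0, rail_c2 in the frame of carrier below 0.0575 m)).
It fails at once if the stick pushes the carrier, or the carrier is forced against the rail or stop, with more than 24 N (contact force between stick and carrier above 24 N or contact force between carrier and fence above 24 N).
It fails at once if the gripper or arm touches the carrier (contact force between the arm and carrier above 0.5 N).
It fails at once if the carrier is tipped or lifted (angle between carrier's own z axis and vertical above 0.12 rad).
It fails at once if another object on the table is shifted by more than 15 mm (distance of any of tin_a, spool, wax_0, wax_1, jar from where it was at the start of the episode above 0.015 m).
It also fails if it takes over 72 s, if anything falls off the work surface, if the arm or the gripper's body presses on something with over 40 N, if the wrist force passes 120 N, or if a joint passes its speed limit or range.

## Working session

There is one attempt and no reset: what is moved stays moved. The work goes in short steps, Python scripts to look and compute and a tool call to move; the robot and the scene stay as the last step left them, time stands still between calls to the robot, and variables do not carry over. Pictures are saved under pics/ and viewed, and the job is handed in when it is done.

Besides the shell and the picture viewer there is one more tool, called after "Call:" in YAML: its name, and indented under it one key for each argument. step_arm: Moves the arm, as the interface text tells. Its arguments: {"type":"object","properties":{"rows":{"type":"array"}},"required":["rows"]}

```bash
ls; mkdir -p pics
cat > h.py <<'E'
import numpy as np, cv2
from plant import robot
def save(n,im,crop=None,s=1):
    if crop: x0,y0,x1,y1=crop; im=im[y0:y1,x0:x1]
    im=cv2.resize(im,None,fx=s,fy=s,interpolation=cv2.INTER_CUBIC)
    cv2.imwrite('pics/'+n+'.png',im[:,:,::-1])
def cam(name,st=None):
    p=robot.camera_params(name); f=192/np.tan(np.radians(p['vertical_fov'])/2)
    if 'rvec' in p:
        R=cv2.Rodrigues(np.array(p['rvec'],float))[0]; t=np.array(p['tvec'],float).ravel()
    else:
        H=np.array(p['hand_eye']); Rt=np.array(st['eef_rot']);T=np.array(st['tcp_pos'])
        Rc=Rt@H[:3,:3]; c=Rt@H[:3,3]+T; R=Rc.T; t=-R@c
    return f,p['cx'],p['cy'],R,t
def ray(C,u,v,z):
    f,cx,cy,R,t=C; d=R.T@np.array([(u-cx)/f,(v-cy)/f,1]); o=-R.T@t
    return o+d*(z-o[2])/d[2]
def proj(C,P):
    f,cx,cy,R,t=C; q=R@np.array(P,float)+t; return np.array([cx+f*q[0]/q[2],cy+f*q[1]/q[2]])
E
python3 - <<'E'
from h import *
st=robot.observe(); print({k:np.round(v,3).tolist() for k,v in st.items()}, robot.pinch_z)
for n in('scene','side','wrist'):
    im=robot.capture(n); np.save(n+'0.npy',im); save(n+'0',im,s=1.5); print(n,robot.camera_params(n))
E
```

```text
pics
{'clock': 0.0, 'qpos': [-12.336, 21.841, 74.385, -0.002, 83.856, -12.336], 'qvel': [0.04, -0.085, -0.005, -0.02, 0.026, 0.006], 'tau': [-0.001, -43.794, -22.455, 0.071, 0.035, -0.0], 'tcp_pos': [549.814, 0.031, 302.133], 'eef_rot': [[1.0, -0.0, -0.001], [0.0, -1.0, 0.0], [-0.001, -0.0, -1.0]], 'wrist_force': [0.346, -0.256, -0.077], 'torque': [-0.001, 0.01, -0.033], 'gripper_width': 0.999} 45.3
scene {'vertical_fov': 57.883497580018776, 'cx': 251.98920434585062, 'cy': 185.7241839715969, 'rvec': array([ 1.88477001,  1.75148953, -0.60854542]), 'tvec': array([   7.65266621, -317.48797363, 1346.20286093])}
side {'vertical_fov': 52.442369359090904, 'cx': 258.8845560890778, 'cy': 192.05849178818863, 'rvec': array([ 2.24094616, -0.41220187,  0.19736282]), 'tvec': array([-435.67026473,  131.9096788 , 1214.15767841])}
wrist {'vertical_fov': 65.83229797412102, 'cx': 259.8134913709242, 'cy': 191.3657461284486, 'hand_eye': array([[ 9.99999176e-01, -1.04519200e-03, -7.45665935e-04,
         1.36167631e+00],
       [ 1.21359272e-03,  9.59048496e-01,  2.83239315e-01,
        -7.28427121e+01],
       [ 4.19090328e-04, -2.83239987e-01,  9.59048974e-01,
        -8.21262329e+01],
       [ 0.00000000e+00,  0.00000000e+00,  0.00000000e+00,
         1.00000000e+00]])}
```

View pics/scene0.png

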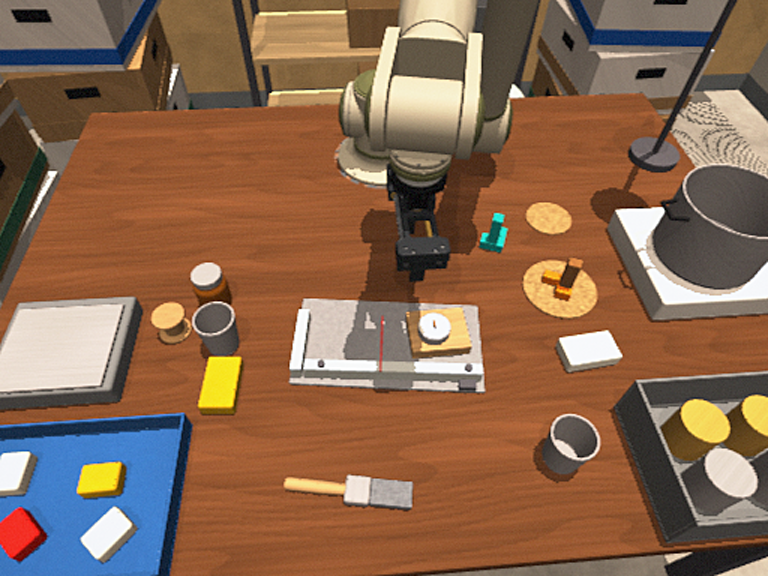

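View pics/side0.png

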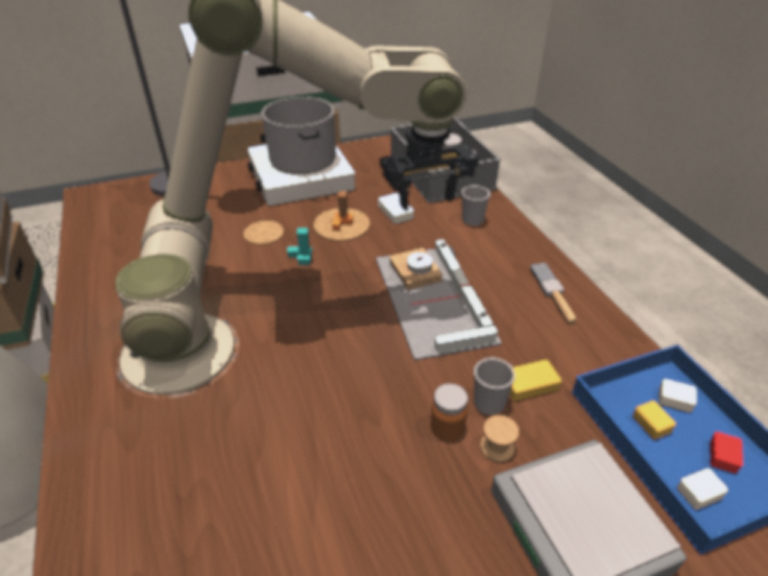

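View pics/wrist0.png

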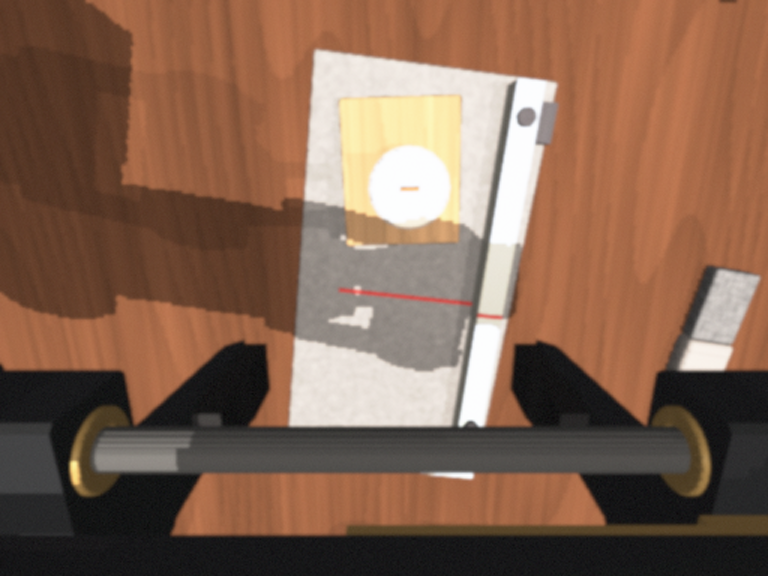

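Run:
```python
from h import *
w=np.load('wrist0.npy');s=np.load('scene0.npy');d=np.load('side0.npy')
save('w1',w,(190,20,380,210),4); save('w2',w,(190,180,380,330),4)
save('s1',s,(340,160,405,215),10); save('d1',d,(200,120,255,165),12); save('s2',s,(185,190,335,270),5)
```

```text
(no output)
```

View pics/w1.png

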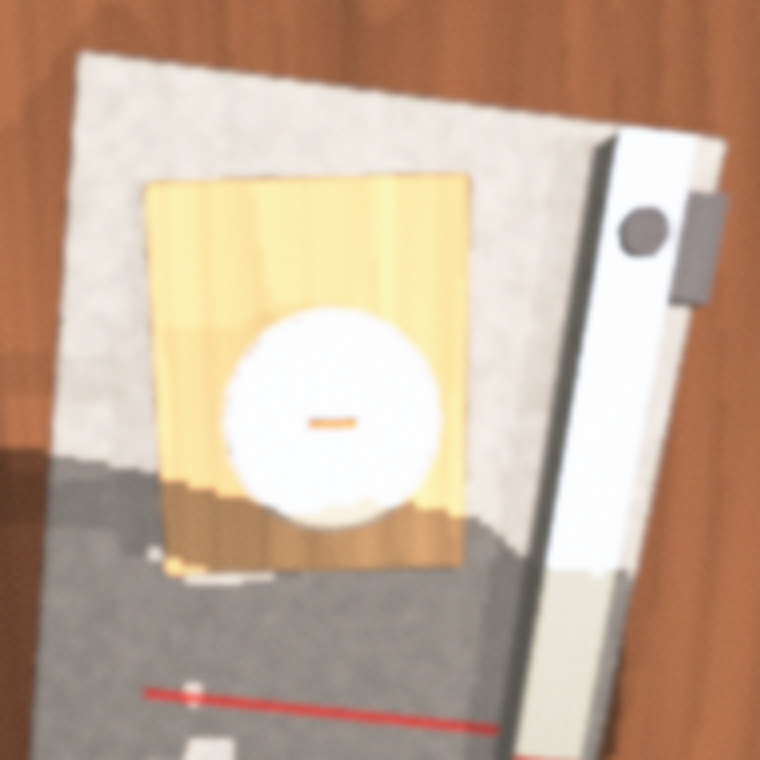

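View pics/w2.png

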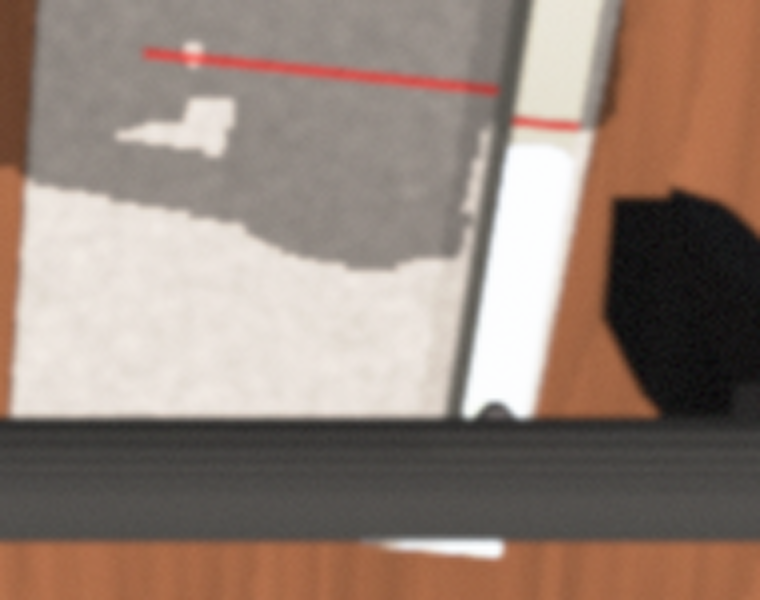

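View pics/s1.png

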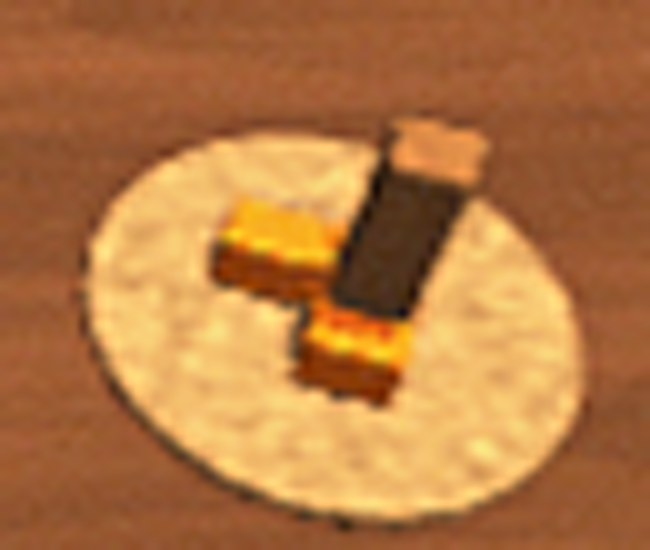

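View pics/d1.png

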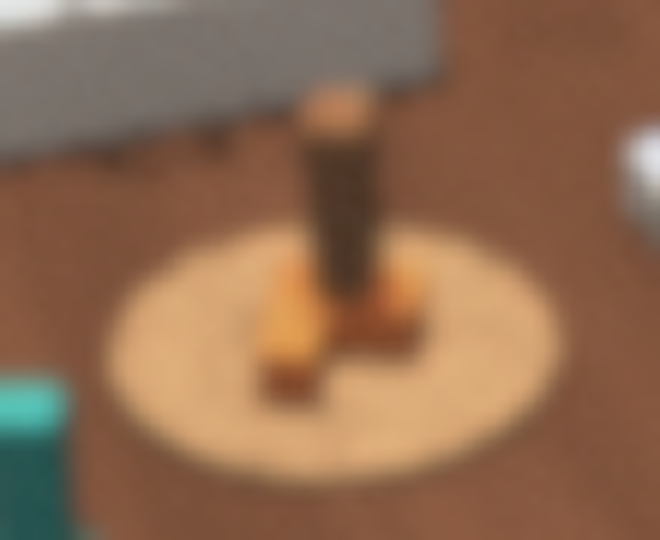

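View pics/s2.png

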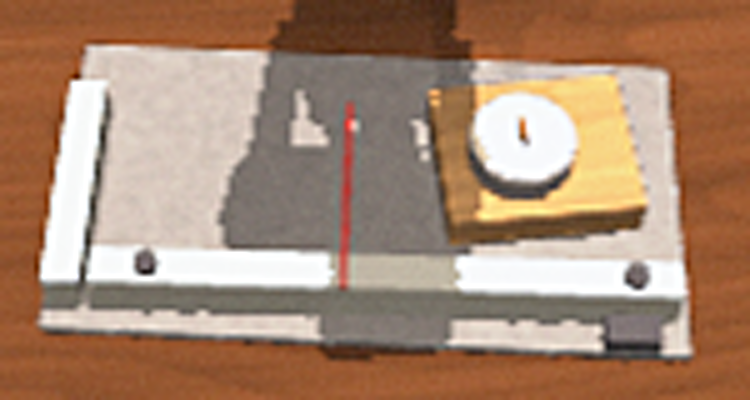

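Run:
```python
from h import *
st={'eef_rot':[[1,0,-.001],[0,-1,0],[-.001,0,-1]],'tcp_pos':[549.814,.031,302.133]}
W=cam('wrist',st);S=cam('scene');D=cam('side')
def w1(u,v,z): return ray(W,190+u/4-.5*.75,20+v/4-.375,z)
def s1(u,v,z): return ray(S,340+u/10-.45,160+v/10-.45,z)
def d1(u,v,z): return ray(D,200+u/12-.46,120+v/12-.46,z)
def s2(u,v,z): return ray(S,185+u/5-.4,190+v/5-.4,z)
def P(n,p): print(n,np.round(p,1))
P('plate RL rear-left',w1(80,52,8));P('plate rear right',w1(727,142,8)); P('plate left low',w1(30,758,8))
P('red a',w1(143,692,8));P('red b',w1(497,730,8));P('railtop red',w1(540,758,38))
P('rail top inner',w1(618,130,38));P('rail top outer',w1(697,138,38));P('rail inner at low',ray(W,190+463/4-.375,180+415/4-.375,38))
for n,u,v in(('RO',147,184),('RI',470,174),('FI',463,568),('FO',168,575)):P('car '+n,w1(u,v,34))
P('tin',w1(332,418,52));P('wick',w1(332,423,62))
print('scene');
for n,u,v in(('stopend plate',85,45),('rear plate',668,68),('rear rail plate',690,355),('stop rail plate',40,330)):P(n,s2(u,v,8))
for n,u,v in(('car FO',430,92),('RO',615,75),('RI',645,208),('FI',452,228)):P(n,s2(u,v,34))
P('stop inner top corner (y=-110)',s2(108,82,38));P('red a',s2(349,103,8));P('red rail',s2(343,288,38))
P('railtop',s2(92,247,38)); P('railtop rear',s2(685,265,38)); P('rail out top rear',s2(685,297,38)); P('railtopoutfront',s2(85,285,38))
print('mat/stick')
for u,v in((85,290),(582,370),(280,130),(385,520)):P('mat',s1(u,v,6))
for u,v in((395,118),(490,138),(475,187),(388,165)):P('top',s1(u,v,94))
for u,v in((240,197),(342,240),(325,268),(215,240)):P('toe top',s1(u,v,26))
for u,v in((310,308),(412,345),(400,370),(300,340)):P('heel top',s1(u,v,26))
print('side')
for u,v in((107,340),(562,340),(335,220),(335,487)):P('mat',d1(u,v,6))
P('top',d1(340,110,94))
P('toe tip bottom',d1(290,405,6));P('heel end',d1(415,325,26))
```

```text
plate RL rear-left [493.5 150.9   8. ]
plate rear right [680.7 127.    8. ]
plate left low [466.1 -63.1   8. ]
red a [505. -40.   8.]
red b [622.8 -53.3   8. ]
railtop red [630.9 -52.4  38. ]
rail top inner [640.9 125.7  38. ]
rail top outer [662.2 123.7  38. ]
rail inner at low [ 611.5 -158.    38. ]
car RO [514.2 113.   34. ]
car RI [602.5 115.4  34. ]
car FI [605.2   6.5  34. ]
car FO [516.9   4.4  34. ]
tin [564.8  51.5  52. ]
wick [564.4  50.8  62. ]
scene
stopend plate [ 451.3 -194.6    8. ]
rear plate [493.  153.7   8. ]
rear rail plate [679.8 128.6   8. ]
stop rail plate [ 640.2 -215.8    8. ]
car FO [518.5   6.1  34. ]
RO [514.1 114.3  34. ]
RI [603.7 114.9  34. ]
FI [608.7   8.1  34. ]
stop inner top corner (y=-110) [ 501.3 -177.7   38. ]
red a [504.9 -39.1   8. ]
red rail [643.1 -53.8  38. ]
railtop [ 609.  -185.5   38. ]
railtop rear [642.4 128.5  38. ]
rail out top rear [661.2 124.7  38. ]
railtopoutfront [ 631.6 -188.9   38. ]
mat/stick
mat [442.6 257.9   6. ]
mat [483.9 402.1   6. ]
mat [382.1 337.4   6. ]
mat [534.1 325.    6. ]
top [453.4 326.8  94. ]
top [462.8 351.9  94. ]
top [480.6 341.6  94. ]
top [470.8 319.3  94. ]
toe top [425.  306.8  26. ]
toe top [444.1 333.4  26. ]
toe top [454.5 324.9  26. ]
toe top [441.3 294.3  26. ]
heel top [469.4 315.9  26. ]
heel top [485.4 342.4  26. ]
heel top [494.4 335.9  26. ]
heel top [481.2 309.3  26. ]
side
mat [386.8 361.4   6. ]
mat [530.1 307.5   6. ]
mat [481.1 406.2   6. ]
mat [433.  253.1   6. ]
top [464.6 334.1  94. ]
toe tip bottom [433.1 302.8   6. ]
heel end [477.9 304.6  26. ]
```

Call:
step_arm:
  rows:
    - {"jaw":60,"travel":[-84,-334,40],"twist":0.45}
    - {"jaw":60,"travel":[-84,-334,40],"twist":0.45}
    - {"jaw":60,"travel":[-84,-334,40],"twist":0.45}
    - {"jaw":60,"travel":[-84,-334,40],"twist":0.45}
    - {"jaw":60,"travel":[-84,-334,40],"twist":0.45}
    - {"jaw":60,"travel":[-84,-334,40],"twist":0.45}
    - {"jaw":60,"travel":[-84,-334,40],"twist":0.45}
    - {"jaw":60,"travel":[-84,-334,40],"twist":0.45}
    - {"jaw":60,"travel":[-84,-334,40],"twist":0.45}
    - {"jaw":60,"travel":[-84,-334,40],"twist":0.45}
    - {"jaw":60,"travel":[-84,-334,40],"twist":0.45}

```text
clock: 1.07
tcp_pos: [465.5, 334.7, 262.3]
eef_rot: [[0.901, -0.433, -0.001], [-0.433, -0.901, -0.001], [-0.0, 0.001, -1.0]]
wrist_force: [-0.0, -0.7, 0.4]
gripper_width: 0.684
```

Run:
```python
from h import *
import pickle
st=robot.observe(); print({k:np.round(v,3).tolist() for k,v in st.items()})
im=robot.capture('wrist'); np.save('wrist1.npy',im); pickle.dump(st,open('st1.pkl','wb')); save('wr1',im,(150,60,390,240),3.3)
```

```text
{'clock': 1.067, 'qpos': [23.895, 25.941, 74.478, -0.015, 79.638, 49.549], 'qvel': [-2.671, -0.903, 0.376, -0.25, -0.007, -0.521], 'tau': [2.23, -46.416, -21.853, 0.193, -0.045, 0.134], 'tcp_pos': [465.484, 334.685, 262.262], 'eef_rot': [[0.901, -0.433, -0.001], [-0.433, -0.901, -0.001], [-0.0, 0.001, -1.0]], 'wrist_force': [-0.034, -0.655, 0.406], 'torque': [0.017, 0.13, 0.032], 'gripper_width': 0.684}
```

View pics/wr1.png

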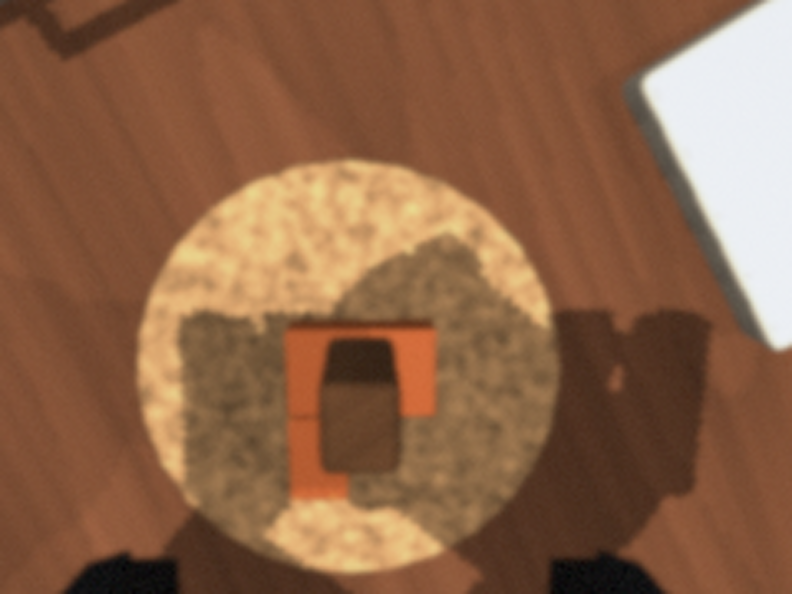

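Run:
```python
from h import *
import pickle
st=pickle.load(open('st1.pkl','rb'));W=cam('wrist',st);R=np.array(st['eef_rot']);T=np.array(st['tcp_pos'])
def P(n,u,v,z):
    p=ray(W,150+u/3.3-.35,60+v/3.3-.35,z); print(n,np.round(p,1),'tool',np.round(R.T@(p-T),1))
P('heelRL',286,328,26);P('heelRR',437,325,26);P('heelFR',436,416,26);P('toeL',291,499,26);P('toeR',348,499,26);P('midL',289,416,26)
for u,v in((323,384),(396,383),(400,468),(324,468)):P('top',u,v,94)
for u,v in((137,368),(560,372),(348,159),(348,573)):P('mat',u,v,6)
```

```text
heelRL [450.2 359.4  26. ] tool [-24.3 -15.9 236.3]
heelRR [495.4 338.8  26. ] tool [ 25.2 -16.9 236.2]
heelFR [482.2 310.8  26. ] tool [ 25.5  14.1 236.3]
toeL [424.6 305.4  26. ] tool [-24.   43.8 236.3]
toeR [442.4 296.9  26. ] tool [ -4.3  43.9 236.3]
midL [437.5 332.3  26. ] tool [-24.   14.  236.3]
top [462.5 350.7  94. ] tool [ -9.5 -13.3 168.3]
top [479.9 342.7  94. ] tool [  9.7 -13.6 168.2]
top [470.9 320.9  94. ] tool [ 10.9   9.9 168.3]
top [452.5 329.8  94. ] tool [ -9.5   9.9 168.3]
mat [393.3 367.    6. ] tool [-79.    1.9 256.3]
mat [527.4 300.8   6. ] tool [ 70.6   3.5 256.2]
mat [491.6 398.5   6. ] tool [ -4.  -69.1 256.2]
mat [425.9 263.7   6. ] tool [ -4.8  80.8 256.3]
```

Call:
step_arm:
  rows:
    - {"jaw":60,"travel":[0.5,-0.5,40],"twist":0.0}
    - {"jaw":60,"travel":[0.5,-0.5,80],"twist":0.0}
    - {"jaw":60,"travel":[0.5,-0.5,120],"twist":0.0}
    - {"jaw":60,"travel":[0.5,-0.5,150],"twist":0.0}
    - {"jaw":60,"travel":[0.5,-0.5,159],"twist":0.0}
    - {"jaw":40,"travel":[0.5,-0.5,159],"twist":0.0}
    - {"jaw":5,"travel":[0.5,-0.5,159],"twist":0.0}
    - {"jaw":5,"travel":[0.5,-0.5,159],"twist":0.0}
    - {"jaw":5,"travel":[0.5,-0.5,159],"twist":0.0}
    - {"jaw":5,"travel":[0.5,-0.5,159],"twist":0.0}
    - {"jaw":5,"travel":[0.5,-0.5,159],"twist":0.0}
    - {"jaw":5,"travel":[0.5,-0.5,159],"twist":0.0}

```text
clock: 2.12
tcp_pos: [466.8, 334.4, 104.8]
eef_rot: [[0.9, -0.435, 0.001], [-0.435, -0.9, 0.001], [0.001, -0.001, -1.0]]
wrist_force: [-1.7, -0.0, 7.4]
gripper_width: 0.248
```

Call:
step_arm:
  rows:
    - {"jaw":5,"travel":[0,0,-20],"twist":0.0}
    - {"jaw":5,"travel":[0,0,-40],"twist":0.0}
    - {"jaw":5,"travel":[20,26,-40],"twist":-0.08}
    - {"jaw":5,"travel":[43,56,-40],"twist":-0.18}
    - {"jaw":5,"travel":[66,86,-40],"twist":-0.28}
    - {"jaw":5,"travel":[89,116,-40],"twist":-0.38}
    - {"jaw":5,"travel":[108,142,-40],"twist":-0.45}
    - {"jaw":5,"travel":[120,157,-40],"twist":-0.482}
    - {"jaw":5,"travel":[120,157,-40],"twist":-0.482}
    - {"jaw":5,"travel":[120,157,-40],"twist":-0.482}

```text
clock: 2.95
tcp_pos: [506.5, 140.1, 143.8]
eef_rot: [[1.0, 0.029, -0.0], [0.029, -1.0, 0.0], [-0.0, -0.0, -1.0]]
wrist_force: [-0.4, 0.2, -1.0]
gripper_width: 0.25
```

Run:
```python
from h import *
import pickle
st=robot.observe(); print({k:np.round(v,3).tolist() for k,v in st.items()})
im=robot.capture('wrist'); sc=robot.capture('scene'); np.save('wrist2.npy',im);np.save('scene2.npy',sc); pickle.dump(st,open('st2.pkl','wb')); save('wr2',im,None,1.5); save('sc2',sc,(230,150,350,270),6)
```

```text
{'clock': 2.95, 'qpos': [2.544, 29.405, 91.4, 0.011, 59.197, 0.856], 'qvel': [2.377, 0.12, -0.016, 0.101, 0.067, 0.736], 'tau': [-2.0, -45.202, -16.959, -0.05, -0.022, -0.245], 'tcp_pos': [506.538, 140.149, 143.81], 'eef_rot': [[1.0, 0.029, -0.0], [0.029, -1.0, 0.0], [-0.0, -0.0, -1.0]], 'wrist_force': [-0.429, 0.244, -0.991], 'torque': [0.035, 0.013, 0.006], 'gripper_width': 0.25}
```

View pics/wr2.png

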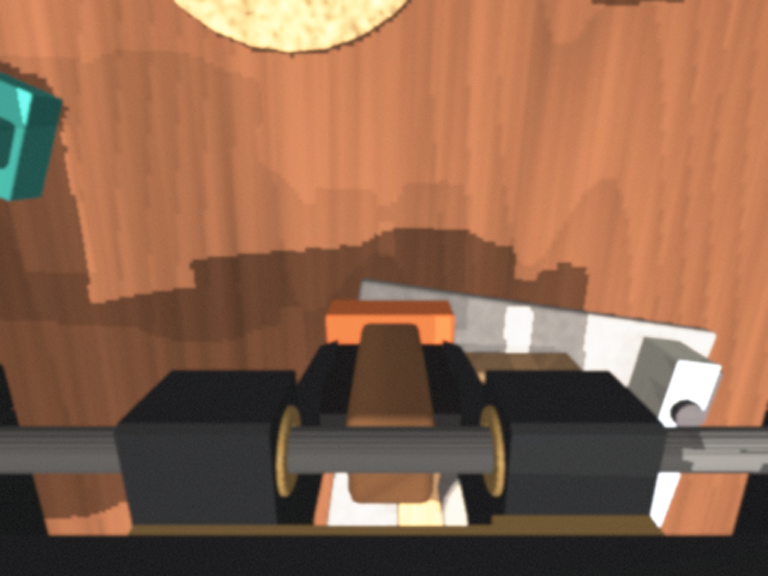

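View pics/sc2.png

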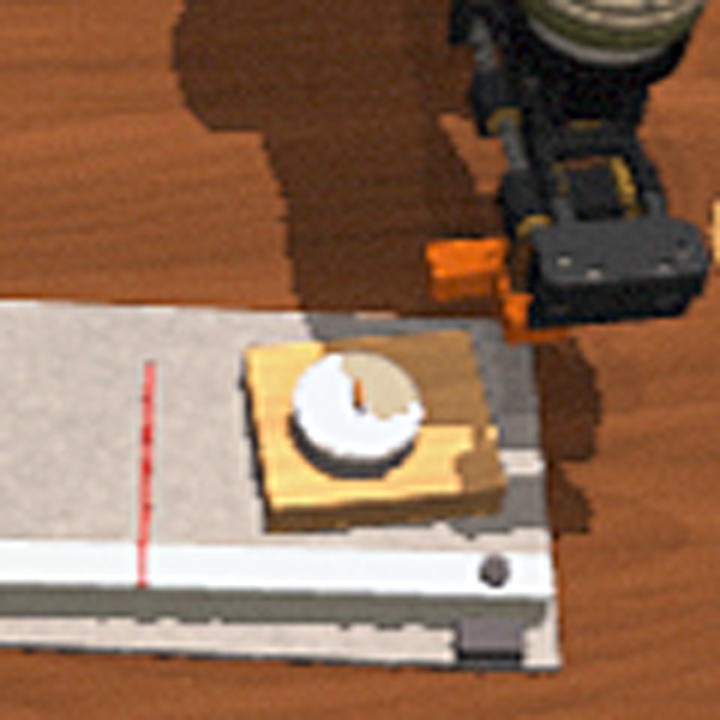

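Call:
step_arm:
  rows:
    - {"jaw":5,"travel":[0,0,15],"twist":0}
    - {"jaw":5,"travel":[0,0,28],"twist":0}
    - {"jaw":5,"travel":[0,0,34],"twist":0}
    - {"jaw":5,"travel":[0,0,34],"twist":0}
    - {"jaw":5,"travel":[2,2,34],"twist":0}
    - {"jaw":5,"travel":[4,4,34],"twist":0}
    - {"jaw":5,"travel":[6,6,34],"twist":0}
    - {"jaw":5,"travel":[6,6,34],"twist":0}

```text
clock: 3.72
tcp_pos: [513.3, 134.5, 110.3]
eef_rot: [[1.0, 0.032, 0.002], [0.032, -1.0, 0.0], [0.002, 0.0, -1.0]]
wrist_force: [0.3, 0.0, -0.7]
gripper_width: 0.247
```

Run:
```python
from h import *
import pickle
st=robot.observe(); print(st['tcp_pos'],st['wrist_force'],st['torque'])
sc=robot.capture('scene'); np.save('scene3.npy',sc); save('sc3',sc,(230,170,350,260),6)
sd=robot.capture('side'); save('sd3',sd,(230,140,350,230),6)
```

```text
[513.33444752 134.52188562 110.30868694] [ 0.25161305  0.00818839 -0.68715032] [ 0.02498011 -0.00635096 -0.00438576]
```

View pics/sc3.png

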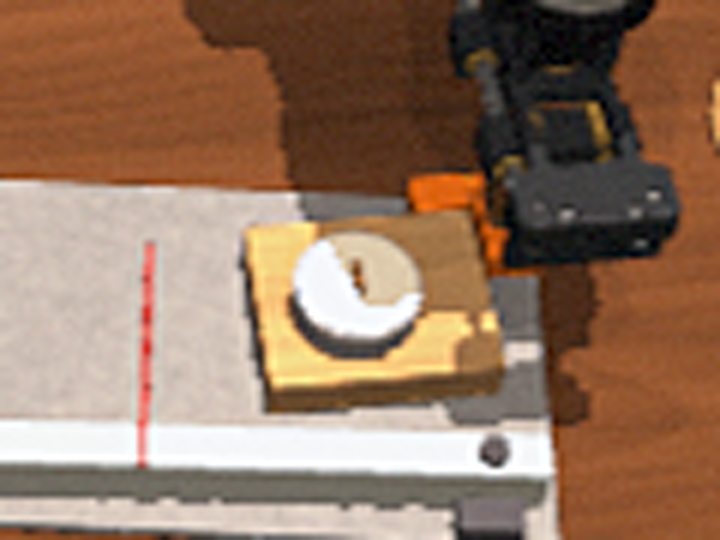

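View pics/sd3.png

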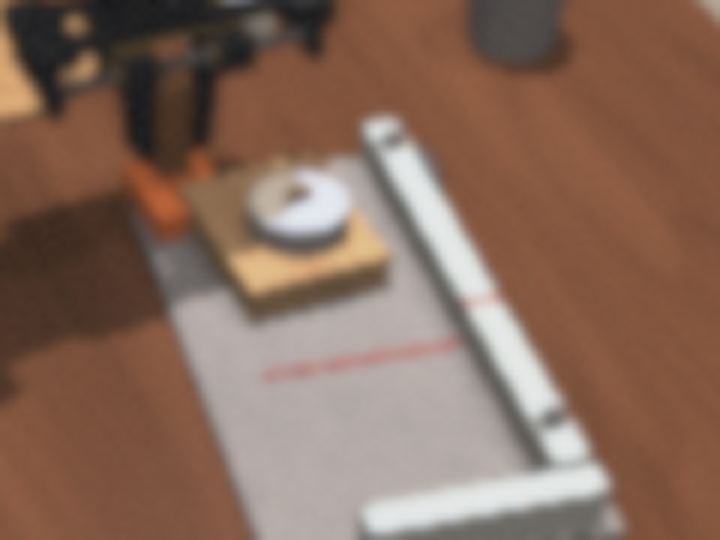

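Call:
step_arm:
  rows:
    - {"jaw":5,"travel":[1,1,0.5],"twist":0}
    - {"jaw":5,"travel":[2.5,2.5,1],"twist":0.0}
    - {"jaw":5,"travel":[4,4,1],"twist":0.0}
    - {"jaw":5,"travel":[5.5,5.5,1],"twist":0.0}
    - {"jaw":5,"travel":[7.5,7.5,1],"twist":0.01}
    - {"jaw":5,"travel":[9.5,9.5,1],"twist":0.02}
    - {"jaw":5,"travel":[11.5,11.5,1],"twist":0.03}
    - {"jaw":5,"travel":[13.5,13.5,1],"twist":0.04}
    - {"jaw":5,"travel":[15.5,15.5,1],"twist":0.05}
    - {"jaw":5,"travel":[17.5,17.5,1],"twist":0.06}
    - {"jaw":5,"travel":[19.5,19.5,1],"twist":0.07}
    - {"jaw":5,"travel":[21,21,1],"twist":0.08}

```text
clock: 4.82
tcp_pos: [534.5, 114.3, 108.8]
eef_rot: [[0.999, -0.049, 0.0], [-0.049, -0.999, 0.0], [0.0, -0.0, -1.0]]
wrist_force: [-0.7, 0.7, -1.9]
gripper_width: 0.249
```

Run:
```python
from h import *
st=robot.observe(); print(st['tcp_pos'],st['wrist_force'],st['torque'])
sc=robot.capture('scene'); np.save('scene4.npy',sc); save('sc4',sc,(230,170,350,260),6)
```

```text
[534.53957031 114.30217279 108.75121058] [-0.74925981  0.67035651 -1.9298472 ] [0.29510847 0.17695388 0.05904146]
```

View pics/sc4.png

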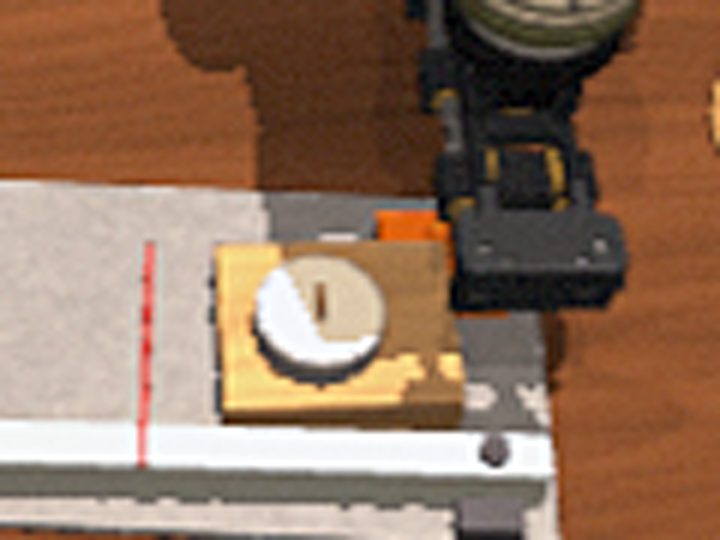

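Call:
step_arm:
  rows:
    - {"jaw":5,"travel":[1.5,1.5,0],"twist":0.005}
    - {"jaw":5,"travel":[3,3,0],"twist":0.01}
    - {"jaw":5,"travel":[4.5,4.5,0],"twist":0.015}
    - {"jaw":5,"travel":[6,6,0],"twist":0.02}
    - {"jaw":5,"travel":[7.5,7.5,0],"twist":0.025}
    - {"jaw":5,"travel":[9,9,0],"twist":0.03}
    - {"jaw":5,"travel":[10.5,10,0],"twist":0.035}
    - {"jaw":5,"travel":[12,11,0],"twist":0.04}
    - {"jaw":5,"travel":[13,11.5,0],"twist":0.04}
    - {"jaw":5,"travel":[14,12,0],"twist":0.04}
    - {"jaw":5,"travel":[15,12.5,0],"twist":0.04}

```text
clock: 5.78
tcp_pos: [548.6, 101.3, 108.7]
eef_rot: [[0.996, -0.088, -0.0], [-0.088, -0.996, -0.0], [-0.0, 0.0, -1.0]]
wrist_force: [-1.7, 1.1, -0.3]
gripper_width: 0.247
```

Run:
```python
from h import *
st=robot.observe(); print(st['tcp_pos'],st['wrist_force'],st['torque'])
sc=robot.capture('scene'); np.save('scene5.npy',sc); save('sc5',sc,(230,170,350,260),6)
```

```text
[548.58344307 101.27610851 108.72209168] [-1.66832351  1.13024129 -0.32754359] [ 0.23147155  0.40083334 -0.12476283]
```

View pics/sc5.png

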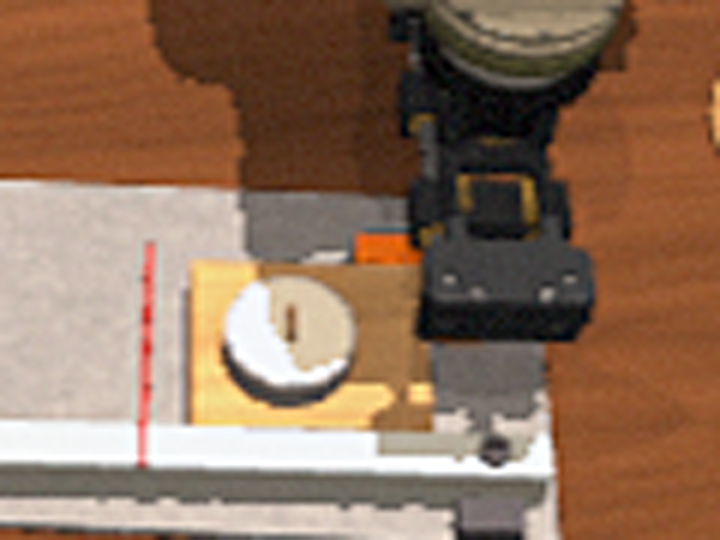

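Call:
step_arm:
  rows:
    - {"jaw":5,"travel":[0.7,0.2,0],"twist":0}
    - {"jaw":5,"travel":[1.4,0.4,0],"twist":0}
    - {"jaw":5,"travel":[2,0.5,0],"twist":0}
    - {"jaw":5,"travel":[2,0.5,0],"twist":0}
    - {"jaw":5,"travel":[2,0.5,0],"twist":0}

```text
clock: 6.25
tcp_pos: [550.7, 100.6, 108.7]
eef_rot: [[0.996, -0.088, 0.0], [-0.088, -0.996, -0.0], [0.0, 0.0, -1.0]]
wrist_force: [-2.1, 1.0, -1.2]
gripper_width: 0.25
```

Call:
step_arm:
  rows:
    - {"jaw":5,"travel":[0.7,0.1,0],"twist":0}
    - {"jaw":5,"travel":[1.4,0.2,0],"twist":0}
    - {"jaw":5,"travel":[2,0.3,0],"twist":0}
    - {"jaw":5,"travel":[2,0.3,0],"twist":0}

```text
clock: 6.58
tcp_pos: [552.0, 100.3, 108.6]
eef_rot: [[0.996, -0.088, -0.002], [-0.088, -0.996, 0.0], [-0.002, -0.0, -1.0]]
wrist_force: [-3.3, 1.3, 1.5]
gripper_width: 0.25
```

Call:
step_arm:
  rows:
    - {"jaw":5,"travel":[0.7,0,0],"twist":0}
    - {"jaw":5,"travel":[1.4,0,0],"twist":0}
    - {"jaw":5,"travel":[2,0,0],"twist":0}
    - {"jaw":5,"travel":[2,0,0],"twist":0}

```text
clock: 6.92
tcp_pos: [552.7, 100.3, 108.2]
eef_rot: [[0.996, -0.088, -0.006], [-0.088, -0.996, 0.0], [-0.006, 0.0, -1.0]]
wrist_force: [-10.4, 1.1, 2.7]
gripper_width: 0.249
```

Run:
```python
from h import *
st=robot.observe(); print(st['tcp_pos'],st['wrist_force'],st['torque'])
sc=robot.capture('scene'); save('sc6',sc,(230,170,350,260),6)
sc=robot.capture('side'); save('sd6',sc,(230,140,350,230),6)
st=robot.observe(); print(st['tcp_pos'],st['wrist_force'],st['torque'])
```

```text
[552.6873013  100.26241643 108.24825518] [-10.42251145   1.07153139   2.6596148 ] [ 0.17958706  1.8716266  -0.45320465]
[552.6635498  100.24831432 108.25144448] [-10.65979671   1.41799018   3.37595111] [ 0.15811412  1.88022549 -0.46926681]
```

View pics/sc6.png

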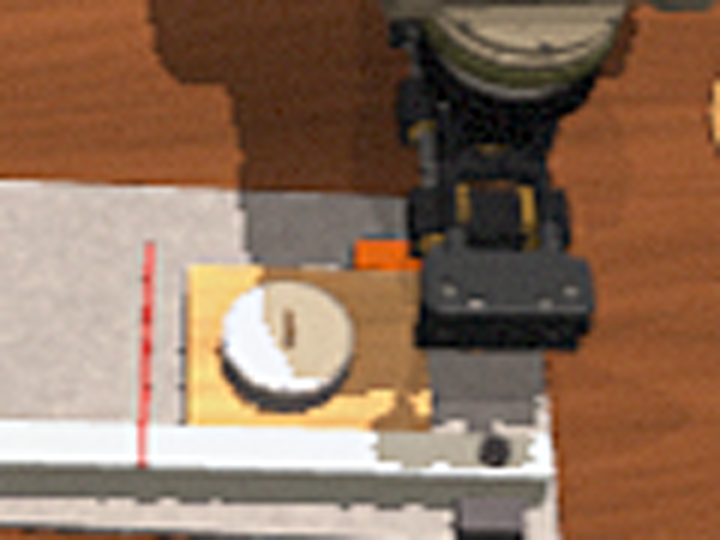

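View pics/sd6.png

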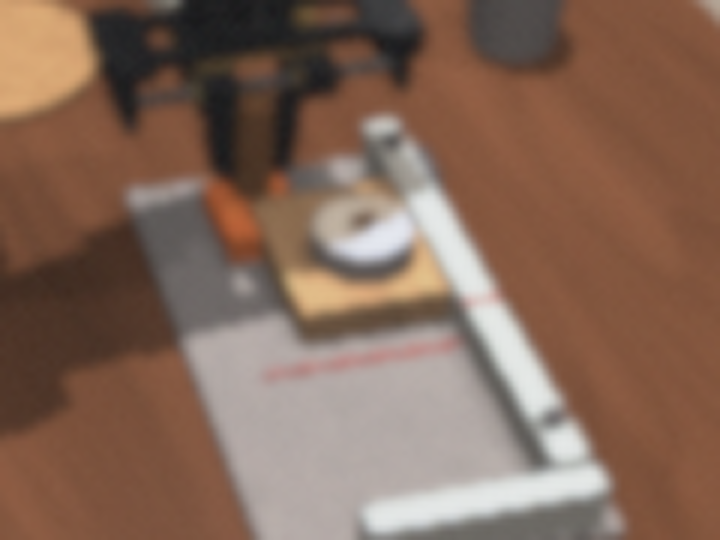

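Run:
```python
from h import *
st=robot.observe(); 
sc=robot.capture('scene'); np.save('scene7.npy',sc); save('sc7',sc,(250,205,320,250),11)
```

```text
(no output)
```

View pics/sc7.png

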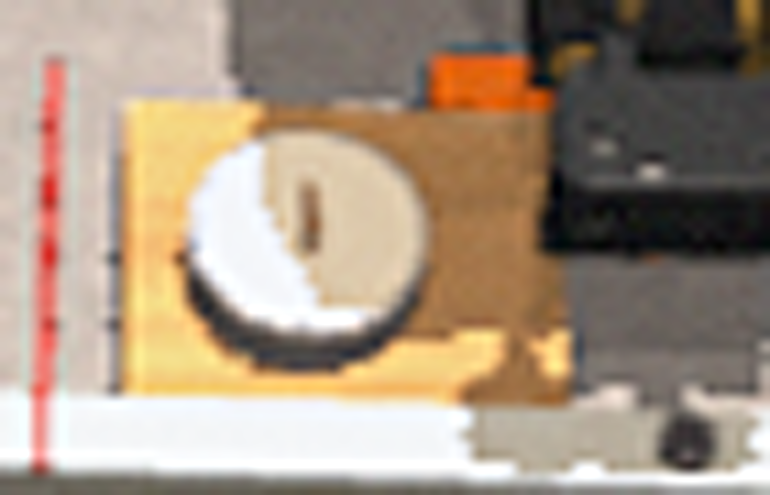

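Run:
```python
from h import *
S=cam('scene'); g=lambda u,v,z: ray(S,250+u/11-.45,205+v/11-.45,z)
def ang(a,b): d=b-a; return np.degrees(np.arctan2(d[0],d[1]))
a,b=g(125,100,34),g(545,111.5,34); print(a,b,'outer edge',ang(a,b))
a,b=g(125,100,34),g(122,392,34); print(a,b,'front edge len',np.linalg.norm(b-a),np.degrees(np.arctan2(-(b-a)[1],(b-a)[0])))
a,b=g(2,392,38),g(640,404,38); print(a,b,'rail',ang(a,b))
a,b=g(55,60,8),g(43,385,8);print(a,b,'red',np.degrees(np.arctan2(-(b-a)[1],(b-a)[0])))
im=np.load('scene7.npy').astype(int)
# subpixel outer edge (plate->wood) & rail edge per column
for c in (264,267,270,275,280,285,288,292,296): print(c, im[208:220,c].sum(1).tolist(), im[236:244,c,2].tolist())
```

```text
[535.96723229 -23.44564705  34.        ] [547.14941388  84.03659544  34.        ] outer edge 5.93954052541695
[535.96723229 -23.44564705  34.        ] [621.27736151 -32.06701521  34.        ] front edge len 85.74465661555365 5.770670145914132
[621.48305996 -61.38911394  38.        ] [635.8166532   92.41158844  38.        ] rail 5.324351829005919
[504.22366389 -38.61009814   8.        ] [603.02081574 -49.62977205   8.        ] red 6.364372561430757
264 [584, 604, 584, 588, 585, 563, 606, 600, 590, 586, 573, 582] [135, 139, 132, 121, 114, 255, 252, 248]
267 [589, 597, 604, 585, 587, 578, 588, 584, 589, 593, 580, 576] [137, 137, 131, 121, 113, 255, 252, 248]
270 [477, 476, 487, 483, 604, 608, 617, 581, 594, 583, 578, 722] [64, 103, 132, 125, 114, 243, 253, 248]
275 [335, 325, 348, 346, 351, 346, 342, 352, 352, 558, 593, 594] [66, 73, 68, 117, 112, 232, 252, 249]
280 [344, 330, 340, 335, 347, 341, 411, 375, 350, 493, 597, 603] [64, 71, 65, 120, 107, 217, 255, 250]
285 [320, 341, 336, 343, 347, 320, 507, 410, 357, 357, 332, 408] [97, 128, 132, 122, 99, 192, 254, 251]
288 [343, 349, 331, 263, 263, 260, 229, 344, 359, 354, 352, 352] [126, 134, 129, 124, 103, 192, 255, 251]
292 [357, 275, 334, 341, 331, 332, 270, 381, 364, 360, 352, 343] [128, 128, 133, 107, 63, 85, 229, 240]
296 [312, 310, 371, 341, 360, 333, 307, 364, 336, 327, 350, 340] [68, 62, 67, 70, 69, 83, 154, 165]
```

Call:
step_arm:
  rows:
    - {"jaw":5,"travel":[-0.5,0.5,0],"twist":0}
    - {"jaw":5,"travel":[-0.5,1.5,0],"twist":0}
    - {"jaw":5,"travel":[-0.5,3,0],"twist":0}
    - {"jaw":5,"travel":[-0.6,5,0],"twist":0}
    - {"jaw":5,"travel":[-0.6,7,0],"twist":0}
    - {"jaw":5,"travel":[-0.6,9,0],"twist":0}

```text
clock: 7.57
tcp_pos: [551.7, 92.2, 108.3]
eef_rot: [[0.996, -0.088, -0.004], [-0.088, -0.996, 0.002], [-0.005, -0.002, -1.0]]
wrist_force: [-6.8, 8.0, 2.2]
gripper_width: 0.246
```

Call:
step_arm:
  rows:
    - {"jaw":5,"travel":[0,1.5,0],"twist":0}
    - {"jaw":5,"travel":[-0.1,3,0],"twist":0}
    - {"jaw":5,"travel":[-0.1,5,0],"twist":0}
    - {"jaw":5,"travel":[-0.1,7,0],"twist":0}
    - {"jaw":5,"travel":[-0.2,9,0],"twist":0}
    - {"jaw":5,"travel":[-0.2,11,0],"twist":0}
    - {"jaw":5,"travel":[-0.2,13,0],"twist":0}
    - {"jaw":5,"travel":[-0.2,15,0],"twist":0}

```text
clock: 8.23
tcp_pos: [550.1, 77.3, 108.4]
eef_rot: [[0.996, -0.088, -0.004], [-0.088, -0.996, 0.002], [-0.005, -0.002, -1.0]]
wrist_force: [-7.0, 7.7, 1.4]
gripper_width: 0.247
```

Run:
```python
from h import *
st=robot.observe(); print(st['torque'])
sc=robot.capture('scene'); np.save('scene8.npy',sc); save('sc8',sc,(240,205,310,250),11)
```

```text
[ 1.39476691  1.42769665 -0.34475409]
```

View pics/sc8.png

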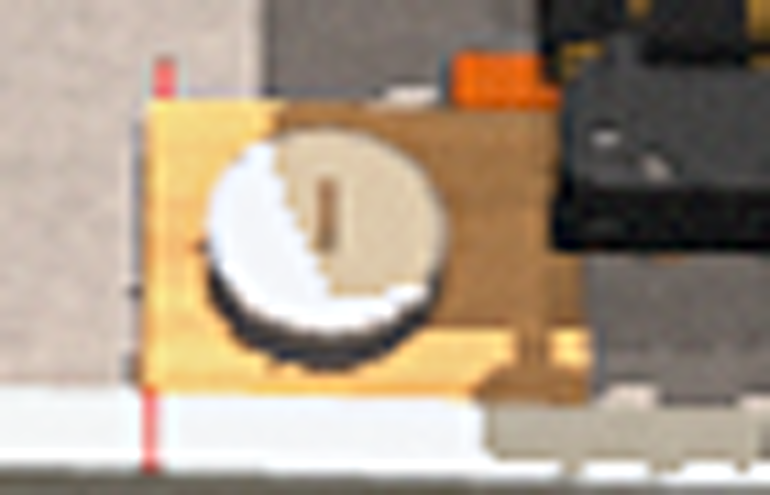

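Call:
step_arm:
  rows:
    - {"jaw":5,"travel":[0,1.5,0],"twist":0}
    - {"jaw":5,"travel":[-0.1,3,0],"twist":0}
    - {"jaw":5,"travel":[-0.1,5,0],"twist":0}
    - {"jaw":5,"travel":[-0.1,7,0],"twist":0}
    - {"jaw":5,"travel":[-0.2,9,0],"twist":0}
    - {"jaw":5,"travel":[-0.2,11,0],"twist":0}
    - {"jaw":5,"travel":[-0.2,13,0],"twist":0}
    - {"jaw":5,"travel":[-0.2,15,0],"twist":0}
    - {"jaw":5,"travel":[-0.3,17,0],"twist":0}
    - {"jaw":5,"travel":[-0.3,19,0],"twist":0}
    - {"jaw":5,"travel":[-0.3,21,0],"twist":0}

```text
clock: 9.2
tcp_pos: [548.0, 56.4, 108.3]
eef_rot: [[0.996, -0.088, -0.004], [-0.088, -0.996, 0.002], [-0.005, -0.002, -1.0]]
wrist_force: [-7.5, 7.7, 1.4]
gripper_width: 0.251
```

Call:
step_arm:
  rows:
    - {"jaw":5,"travel":[0,1.5,0],"twist":0}
    - {"jaw":5,"travel":[-0.1,3,0],"twist":0}
    - {"jaw":5,"travel":[-0.1,5,0],"twist":0}
    - {"jaw":5,"travel":[-0.2,7,0],"twist":0}
    - {"jaw":5,"travel":[-0.2,9,0],"twist":0}
    - {"jaw":5,"travel":[-0.2,11,0],"twist":0}
    - {"jaw":5,"travel":[-0.3,13,0],"twist":0}
    - {"jaw":5,"travel":[-0.3,15,0],"twist":0}
    - {"jaw":5,"travel":[-0.3,17,0],"twist":0}
    - {"jaw":5,"travel":[-0.4,19,0],"twist":0}
    - {"jaw":5,"travel":[-0.4,21,0],"twist":0}

```text
clock: 10.12
tcp_pos: [545.8, 35.4, 108.4]
eef_rot: [[0.996, -0.088, -0.004], [-0.088, -0.996, 0.002], [-0.004, -0.002, -1.0]]
wrist_force: [-6.1, 7.3, 1.9]
gripper_width: 0.247
```

Call:
step_arm:
  rows:
    - {"jaw":5,"travel":[0.1,1.5,0],"twist":0}
    - {"jaw":5,"travel":[0.1,3,0],"twist":0}
    - {"jaw":5,"travel":[0.1,5,0],"twist":0}
    - {"jaw":5,"travel":[0,7,0],"twist":0}
    - {"jaw":5,"travel":[0,9,0],"twist":0}
    - {"jaw":5,"travel":[-0.1,11,0],"twist":0}
    - {"jaw":5,"travel":[-0.1,13,0],"twist":0}
    - {"jaw":5,"travel":[-0.1,15,0],"twist":0}
    - {"jaw":5,"travel":[-0.1,17,0],"twist":0}
    - {"jaw":5,"travel":[-0.2,19,0],"twist":0}
    - {"jaw":5,"travel":[-0.2,21,0],"twist":0}

```text
clock: 11.03
tcp_pos: [543.7, 14.6, 108.4]
eef_rot: [[0.996, -0.088, -0.004], [-0.088, -0.996, 0.003], [-0.005, -0.002, -1.0]]
wrist_force: [-7.0, 8.0, 1.8]
gripper_width: 0.247
```

Run:
```python
from h import *
sc=robot.capture('scene'); np.save('scene9.npy',sc); save('sc9',sc,(190,190,310,260),6)
```

```text
(no output)
```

View pics/sc9.png

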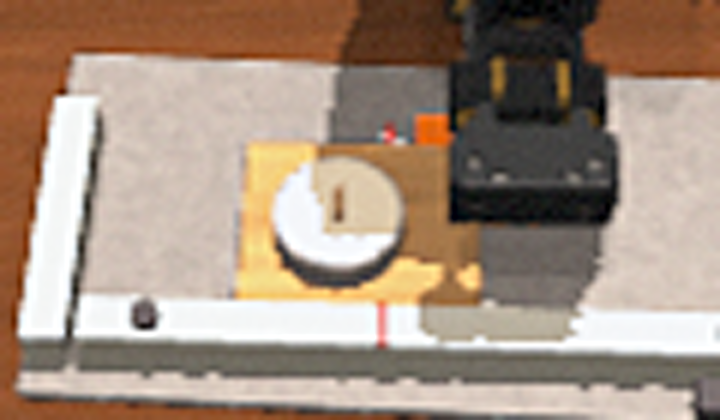

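Call:
step_arm:
  rows:
    - {"jaw":5,"travel":[0,1.5,0],"twist":0}
    - {"jaw":5,"travel":[-0.1,3,0],"twist":0}
    - {"jaw":5,"travel":[-0.1,5,0],"twist":0}
    - {"jaw":5,"travel":[-0.1,7,0],"twist":0}
    - {"jaw":5,"travel":[-0.1,9,0],"twist":0}
    - {"jaw":5,"travel":[-0.2,11,0],"twist":0}
    - {"jaw":5,"travel":[-0.2,13,0],"twist":0}
    - {"jaw":5,"travel":[-0.2,15,0],"twist":0}
    - {"jaw":5,"travel":[-0.2,17,0],"twist":0}
    - {"jaw":5,"travel":[-0.3,19,0],"twist":0}
    - {"jaw":5,"travel":[-0.3,21,0],"twist":0}

```text
clock: 12.0
tcp_pos: [541.6, -6.3, 108.3]
eef_rot: [[0.996, -0.088, -0.004], [-0.088, -0.996, 0.003], [-0.005, -0.002, -1.0]]
wrist_force: [-7.0, 8.3, 1.7]
gripper_width: 0.248
```

Call:
step_arm:
  rows:
    - {"jaw":5,"travel":[0,1.5,0],"twist":0}
    - {"jaw":5,"travel":[-0.1,3,0],"twist":0}
    - {"jaw":5,"travel":[-0.1,5,0],"twist":0}
    - {"jaw":5,"travel":[-0.1,7,0],"twist":0}
    - {"jaw":5,"travel":[-0.1,9,0],"twist":0}
    - {"jaw":5,"travel":[-0.2,11,0],"twist":0}
    - {"jaw":5,"travel":[-0.2,13,0],"twist":0}
    - {"jaw":5,"travel":[-0.2,15,0],"twist":0}
    - {"jaw":5,"travel":[-0.2,17,0],"twist":0}
    - {"jaw":5,"travel":[-0.3,19,0],"twist":0}
    - {"jaw":5,"travel":[-0.3,21,0],"twist":0}

```text
clock: 12.92
tcp_pos: [539.5, -27.2, 108.3]
eef_rot: [[0.996, -0.088, -0.004], [-0.088, -0.996, 0.003], [-0.004, -0.002, -1.0]]
wrist_force: [-6.3, 7.5, 1.0]
gripper_width: 0.246
```

Call:
step_arm:
  rows:
    - {"jaw":5,"travel":[0,1.5,0],"twist":0}
    - {"jaw":5,"travel":[0,3,0],"twist":0}
    - {"jaw":5,"travel":[0,5,0],"twist":0}
    - {"jaw":5,"travel":[0,7,0],"twist":0}
    - {"jaw":5,"travel":[-0.1,9,0],"twist":0}
    - {"jaw":5,"travel":[-0.1,11,0],"twist":0}
    - {"jaw":5,"travel":[-0.1,13,0],"twist":0}
    - {"jaw":5,"travel":[-0.2,15,0],"twist":0}
    - {"jaw":5,"travel":[-0.2,17,0],"twist":0}
    - {"jaw":5,"travel":[-0.2,18,0],"twist":0}

```text
clock: 13.75
tcp_pos: [537.7, -45.2, 108.3]
eef_rot: [[0.996, -0.088, -0.004], [-0.088, -0.996, 0.003], [-0.005, -0.002, -1.0]]
wrist_force: [-6.9, 8.0, 2.3]
gripper_width: 0.244
```

Run:
```python
from h import *
sc=robot.capture('scene'); np.save('scene10.npy',sc); save('sc10',sc,(190,190,290,260),7)
```

```text
(no output)
```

View pics/sc10.png

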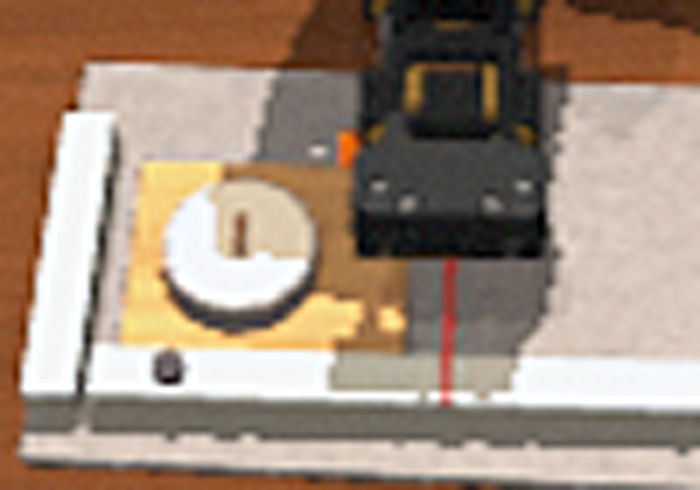

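Call:
step_arm:
  rows:
    - {"jaw":5,"travel":[0,1.5,0],"twist":0}
    - {"jaw":5,"travel":[0,3,0],"twist":0}
    - {"jaw":5,"travel":[-0.1,4.5,0],"twist":0}
    - {"jaw":5,"travel":[-0.1,6,0],"twist":0}
    - {"jaw":5,"travel":[-0.1,7.2,0],"twist":0}
    - {"jaw":5,"travel":[-0.1,8,0],"twist":0}
    - {"jaw":5,"travel":[-0.1,8.5,0],"twist":0}

```text
clock: 14.38
tcp_pos: [536.9, -53.5, 108.3]
eef_rot: [[0.996, -0.088, -0.004], [-0.088, -0.996, 0.003], [-0.005, -0.002, -1.0]]
wrist_force: [-7.2, 7.6, 2.1]
gripper_width: 0.247
```

Call:
step_arm:
  rows:
    - {"jaw":5,"travel":[0,0.6,0],"twist":0}
    - {"jaw":5,"travel":[0,1.2,0],"twist":0}
    - {"jaw":5,"travel":[0,1.8,0],"twist":0}
    - {"jaw":5,"travel":[-0.1,2.4,0],"twist":0}
    - {"jaw":5,"travel":[-0.1,3,0],"twist":0}

```text
clock: 14.8
tcp_pos: [536.5, -56.5, 108.3]
eef_rot: [[0.996, -0.088, -0.004], [-0.088, -0.996, 0.003], [-0.004, -0.002, -1.0]]
wrist_force: [-6.1, 7.3, 2.2]
gripper_width: 0.245
```

Call:
step_arm:
  rows:
    - {"jaw":5,"travel":[0.1,0.5,0],"twist":0}
    - {"jaw":5,"travel":[0.1,1,0],"twist":0}
    - {"jaw":5,"travel":[0.1,1.5,0],"twist":0}
    - {"jaw":5,"travel":[0.1,1.5,0],"twist":0}

```text
clock: 15.13
tcp_pos: [536.4, -58.0, 108.4]
eef_rot: [[0.996, -0.088, -0.004], [-0.088, -0.996, 0.003], [-0.005, -0.002, -1.0]]
wrist_force: [-6.2, 7.2, 3.2]
gripper_width: 0.246
```

Call:
step_arm:
  rows:
    - {"jaw":5,"travel":[0,0.5,0],"twist":0}
    - {"jaw":5,"travel":[0,1,0],"twist":0}
    - {"jaw":5,"travel":[0,1.5,0],"twist":0}
    - {"jaw":5,"travel":[0,1.5,0],"twist":0}

```text
clock: 15.47
tcp_pos: [536.4, -58.5, 108.4]
eef_rot: [[0.996, -0.088, -0.004], [-0.088, -0.996, 0.005], [-0.005, -0.004, -1.0]]
wrist_force: [-5.7, 13.5, 3.2]
gripper_width: 0.245
```

Run:
```python
from h import *
sc=robot.capture('scene'); np.save('scene11.npy',sc); save('sc11',sc,(190,195,260,250),10)
```

```text
(no output)
```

View pics/sc11.png

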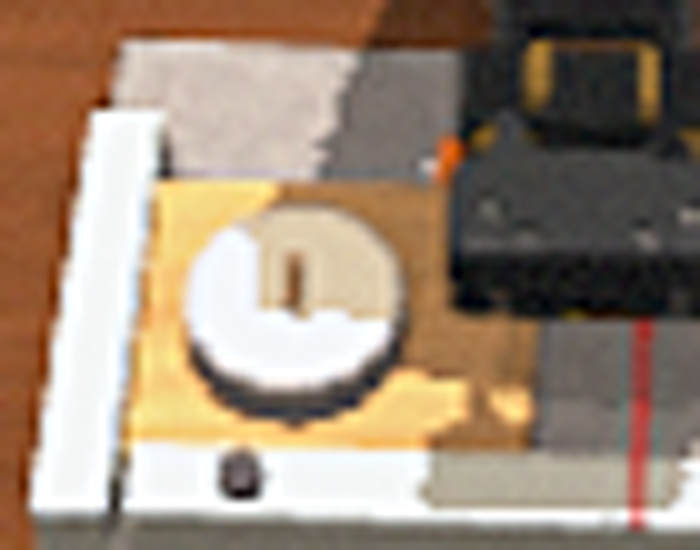

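Call:
step_arm:
  rows:
    - {"jaw":5,"travel":[0.1,-0.2,0],"twist":0}
    - {"jaw":5,"travel":[0.1,-0.2,0],"twist":0}
    - {"jaw":5,"travel":[0.1,-0.2,0],"twist":0}
    - {"jaw":5,"travel":[0.1,-0.2,0],"twist":0}
    - {"jaw":5,"travel":[-0.8,-1,0],"twist":0}
    - {"jaw":5,"travel":[-2,-2.2,0],"twist":0}
    - {"jaw":5,"travel":[-4,-4.2,0],"twist":0}
    - {"jaw":5,"travel":[-8,-8,0],"twist":0}
    - {"jaw":5,"travel":[-14,-14,0],"twist":0}
    - {"jaw":5,"travel":[-20,-20,0],"twist":0}
    - {"jaw":5,"travel":[-20,-20,0],"twist":0}

```text
clock: 16.43
tcp_pos: [518.4, -37.7, 108.8]
eef_rot: [[0.996, -0.087, -0.001], [-0.087, -0.996, 0.0], [-0.001, -0.0, -1.0]]
wrist_force: [0.1, -0.5, -1.0]
gripper_width: 0.247
```

Run:
```python
from h import *
sc=robot.capture('scene'); np.save('scene12.npy',sc); save('sc12',sc,(190,180,270,250),9)
```

```text
(no output)
```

View pics/sc12.png

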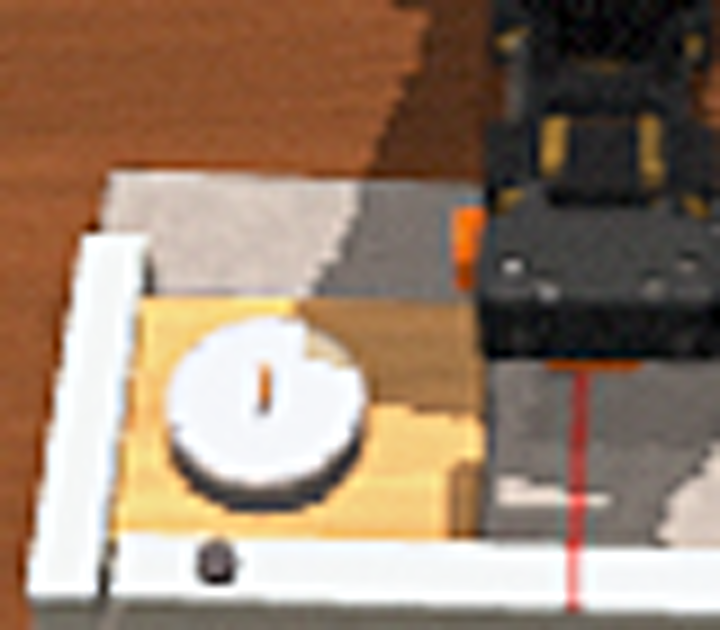

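Call:
step_arm:
  rows:
    - {"jaw":5,"travel":[0,0,-20],"twist":0}
    - {"jaw":5,"travel":[-2,-10,-45],"twist":0}
    - {"jaw":5,"travel":[-11,-45,-50],"twist":0}
    - {"jaw":5,"travel":[-20,-80,-50],"twist":0}
    - {"jaw":5,"travel":[-29,-115,-50],"twist":0}
    - {"jaw":5,"travel":[-38,-150,-50],"twist":0}
    - {"jaw":5,"travel":[-47,-185,-50],"twist":0}
    - {"jaw":5,"travel":[-56,-220,-50],"twist":0}
    - {"jaw":5,"travel":[-65,-255,-50],"twist":0}
    - {"jaw":5,"travel":[-73,-290,-50],"twist":0}
    - {"jaw":5,"travel":[-81,-325,-50],"twist":0}
    - {"jaw":5,"travel":[-87,-350,-50],"twist":0}

```text
clock: 17.48
tcp_pos: [463.1, 320.0, 158.9]
eef_rot: [[0.996, -0.086, 0.001], [-0.086, -0.996, 0.001], [0.001, -0.001, -1.0]]
wrist_force: [-0.4, -0.7, -1.3]
gripper_width: 0.246
```

Call:
step_arm:
  rows:
    - {"jaw":5,"travel":[-2,-7,0],"twist":0}
    - {"jaw":5,"travel":[-3,-13,0],"twist":0}
    - {"jaw":5,"travel":[-3,-13,0],"twist":0}
    - {"jaw":5,"travel":[-3,-13,0],"twist":0}
    - {"jaw":5,"travel":[-3,-13,0],"twist":0}

```text
clock: 17.9
tcp_pos: [462.3, 329.4, 158.8]
eef_rot: [[0.996, -0.089, -0.0], [-0.089, -0.996, -0.0], [-0.0, 0.0, -1.0]]
wrist_force: [-0.5, -0.5, -0.2]
gripper_width: 0.245
```

Run:
```python
from h import *
st=robot.observe(); print(st['tcp_pos'],st['wrist_force'])
sc=robot.capture('scene'); save('sc13',sc,(330,130,420,220),6)
sc=robot.capture('side'); save('sd13',sc,(180,80,280,180),6)
```

```text
[462.32431046 329.368858   158.77009626] [-0.45913837 -0.53222206 -0.20604943]
```

View pics/sc13.png

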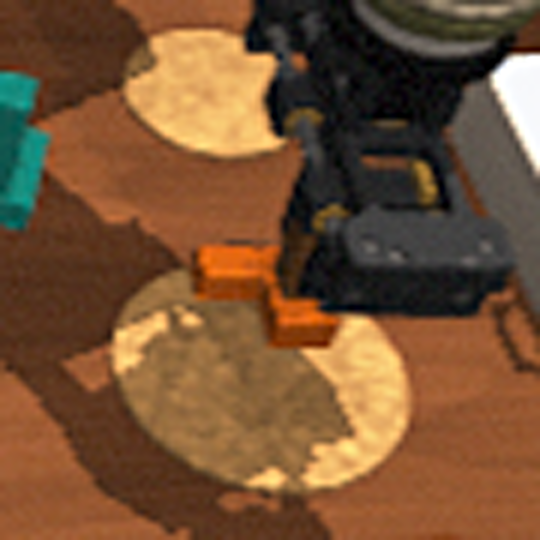

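View pics/sd13.png

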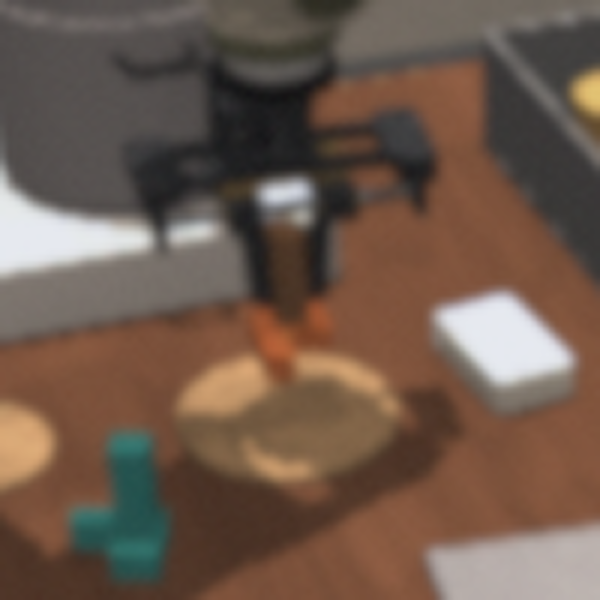

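Call:
step_arm:
  rows:
    - {"jaw":5,"travel":[-2,-3,20],"twist":0}
    - {"jaw":5,"travel":[-2,-3,38],"twist":0}
    - {"jaw":5,"travel":[-2,-3,47],"twist":0}
    - {"jaw":5,"travel":[-2,-3,51],"twist":0}
    - {"jaw":5,"travel":[-2,-3,52.5],"twist":0}
    - {"jaw":5,"travel":[-2,-3,53],"twist":0}
    - {"jaw":5,"travel":[-2,-3,53],"twist":0}

```text
clock: 18.58
tcp_pos: [460.5, 333.7, 106.4]
eef_rot: [[0.996, -0.088, 0.001], [-0.088, -0.996, 0.0], [0.001, -0.001, -1.0]]
wrist_force: [-0.2, 0.0, -1.2]
gripper_width: 0.243
```

Not touching yet (weight still on the gripper); lower gently.

Call:
step_arm:
  rows:
    - {"jaw":5,"travel":[0,0,0.5],"twist":0}
    - {"jaw":5,"travel":[0,0,1],"twist":0}
    - {"jaw":5,"travel":[0,0,1.5],"twist":0}
    - {"jaw":5,"travel":[0,0,1.5],"twist":0}

```text
clock: 18.92
tcp_pos: [460.3, 333.8, 104.8]
eef_rot: [[0.996, -0.088, 0.001], [-0.088, -0.996, 0.0], [0.001, -0.0, -1.0]]
wrist_force: [0.4, -0.2, 3.6]
gripper_width: 0.248
```

Call:
step_arm:
  rows:
    - {"jaw":5,"travel":[0,0,0.2],"twist":0}
    - {"jaw":26,"travel":[0,0,0],"twist":0}
    - {"jaw":30,"travel":[0,0,0],"twist":0}
    - {"jaw":40,"travel":[0,0,0],"twist":0}
    - {"jaw":50,"travel":[0,0,0],"twist":0}
    - {"jaw":60,"travel":[0,0,0],"twist":0}
    - {"jaw":60,"travel":[0,0,0],"twist":0}

```text
clock: 19.5
tcp_pos: [460.1, 333.7, 104.2]
eef_rot: [[0.996, -0.088, -0.0], [-0.088, -0.996, -0.0], [-0.0, 0.0, -1.0]]
wrist_force: [-0.4, -0.4, 0.4]
gripper_width: 0.618
```

Call:
step_arm:
  rows:
    - {"jaw":60,"travel":[0,0,-10],"twist":0}
    - {"jaw":60,"travel":[0,0,-30],"twist":0}
    - {"jaw":60,"travel":[0,0,-60],"twist":0}
    - {"jaw":60,"travel":[0,0,-100],"twist":0}
    - {"jaw":60,"travel":[0,0,-140],"twist":0}
    - {"jaw":60,"travel":[0,0,-160],"twist":0}
    - {"jaw":60,"travel":[0,0,-160],"twist":0}
    - {"jaw":60,"travel":[0,0,-160],"twist":0}

```text
clock: 20.17
tcp_pos: [460.0, 333.7, 265.5]
eef_rot: [[0.996, -0.088, 0.002], [-0.088, -0.996, 0.001], [0.002, -0.001, -1.0]]
wrist_force: [-0.2, 0.3, -0.4]
gripper_width: 0.684
```

Run:
```python
from h import *
import pickle
st=robot.observe(); print(st['tcp_pos'],st['wrist_force'],st['gripper_width'])
pickle.dump(st,open('st14.pkl','wb'))
w=robot.capture('wrist'); save('w14',w,(150,60,390,240),3.3)
sc=robot.capture('scene'); save('sc14',sc,None,1.5)
sd=robot.capture('side'); save('sd14',sd,(180,80,380,260),4)
```

```text
[460.04114507 333.70970565 265.47742221] [-0.18458568  0.34512658 -0.42326095] 0.6840616948678593
```

View pics/w14.png

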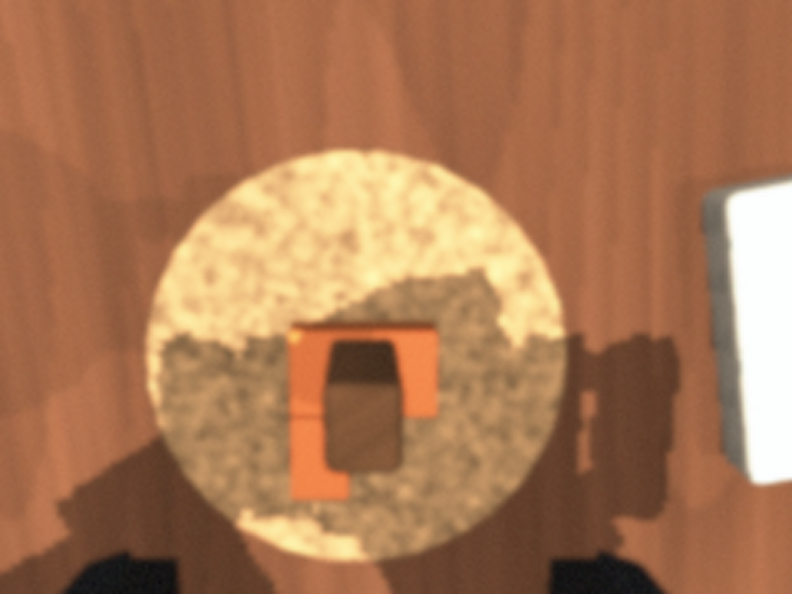

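View pics/sc14.png

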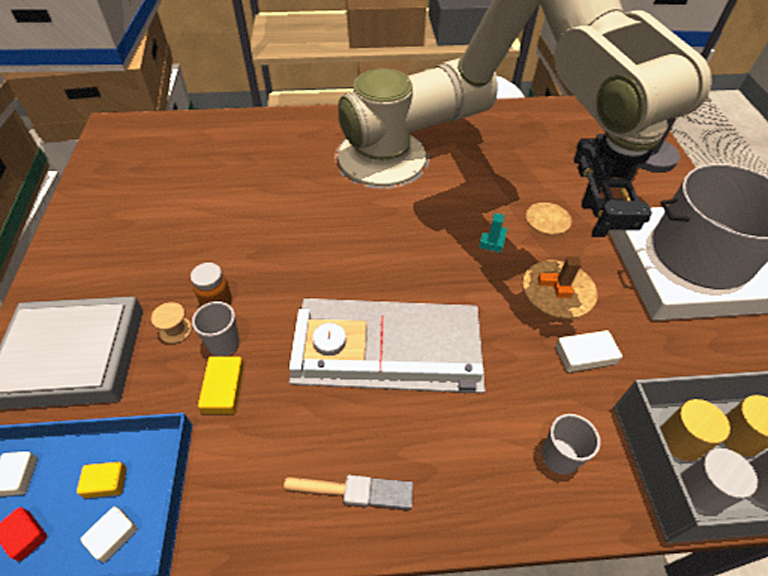

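View pics/sd14.png

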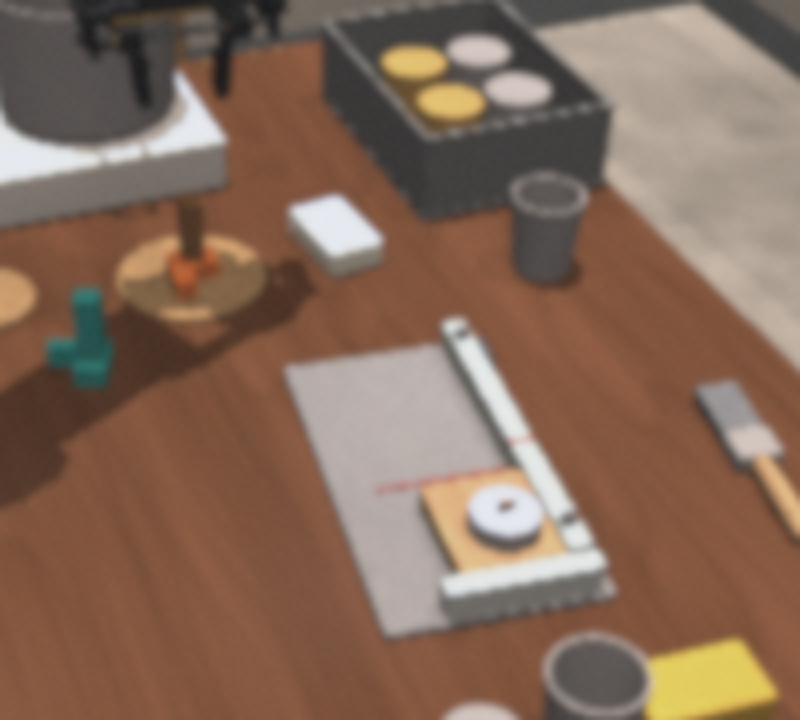

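Call:
step_arm:
  rows:
    - {"jaw":60,"travel":[13,38,-10],"twist":0}
    - {"jaw":60,"travel":[25,75,-20],"twist":0}
    - {"jaw":60,"travel":[37,113,-30],"twist":0}
    - {"jaw":60,"travel":[50,150,-35],"twist":0}
    - {"jaw":60,"travel":[62,188,-35],"twist":0}
    - {"jaw":60,"travel":[75,226,-35],"twist":0}
    - {"jaw":60,"travel":[87,264,-35],"twist":0}
    - {"jaw":60,"travel":[100,302,-35],"twist":0}
    - {"jaw":60,"travel":[112,340,-35],"twist":0}
    - {"jaw":60,"travel":[125,378,-35],"twist":0}
    - {"jaw":60,"travel":[137,416,-35],"twist":0}
    - {"jaw":60,"travel":[150,440,-35],"twist":0}

```text
clock: 21.32
tcp_pos: [570.7, -121.2, 297.7]
eef_rot: [[0.996, -0.09, -0.003], [-0.09, -0.996, 0.001], [-0.003, -0.0, -1.0]]
wrist_force: [0.0, 0.8, 0.4]
gripper_width: 0.68
```

Call:
step_arm:
  rows:
    - {"jaw":60,"travel":[0,0,0],"twist":0}
    - {"jaw":60,"travel":[0,0,0],"twist":0}
    - {"jaw":60,"travel":[0,0,0],"twist":0}

```text
clock: 21.57
tcp_pos: [570.6, -117.0, 298.3]
eef_rot: [[0.996, -0.088, -0.002], [-0.088, -0.996, 0.001], [-0.002, -0.001, -1.0]]
wrist_force: [0.9, -0.6, 0.6]
gripper_width: 0.68
```

Run:
```python
from h import *
import pickle
st=robot.observe(); print(st['tcp_pos'],st['wrist_force'],st['gripper_width'])
pickle.dump(st,open('st15.pkl','wb'))
w=robot.capture('wrist'); np.save('w15.npy',w); save('w15',w,None,1.5); save('w15c',w,(160,80,360,230),4)
```

```text
[ 570.55261568 -117.01650415  298.28856106] [ 0.92669497 -0.5793927   0.57827885] 0.680369486818503
```

View pics/w15.png

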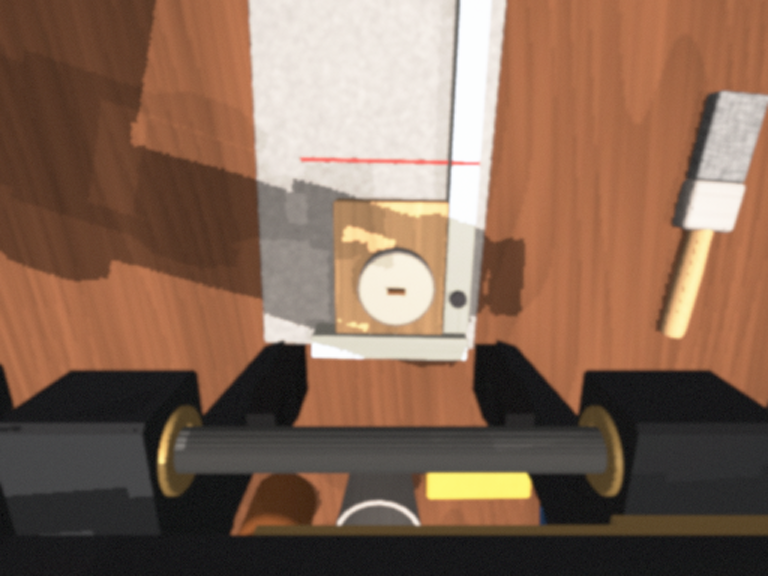

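View pics/w15c.png

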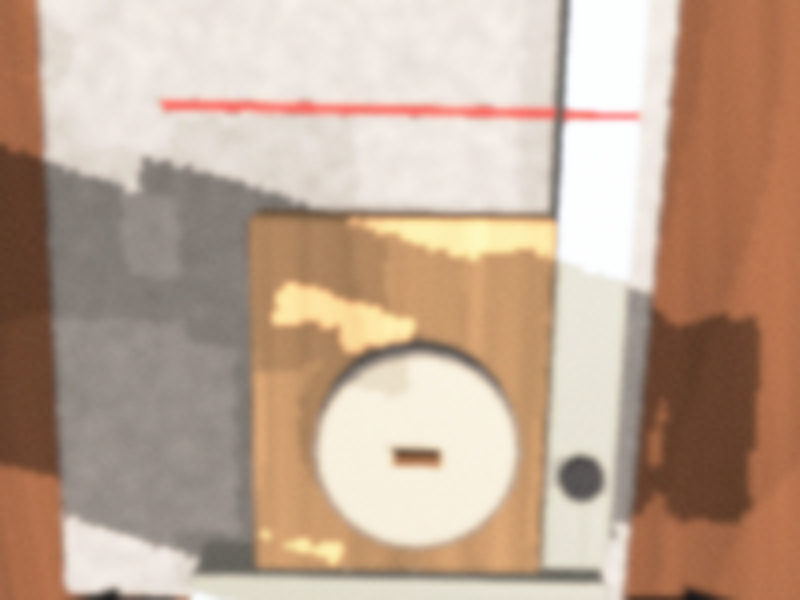

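Run:
```python
from h import *
print(robot.job_done()); print(robot.observe()['clock'])
```

```text
the job is handed in; nothing more can be done
None
the job is handed in; nothing more can be done
```

The job is done and handed in at about 21.6 s, well inside the 72 s limit. The hand-in gave no verdict.

- **Pressing and feeding:** I gripped the orange-footed stick and cradled the carrier's rear outer corner in its notch. I pressed the carrier flat against the rail with its front about 10 mm short of the red line. I then fed it to the stop with about 7 to 8 N on the rail and 7 to 8 N forward. The largest readings were about 10.7 N on the rail during the first press and about 14.7 N in total at the stop. These come from the wrist sensor, read at the end of each move.
- **Last checks:** The wrist picture from above shows the carrier's side flush along the rail and its front against the stop. The stick stands upright near the middle of the cork mat, released, and the gripper is clear of everything. In the last full scene picture the other objects look where they started.
- **Estimates that disagreed:**
  - The fence's zero along the feed differed by about 4 mm between the plate corners and the red line.
  - The rail's angle came out between 5.3 and 6.1 degrees in different pictures.
  - The approach margins covered both, and the contact forces settled where the rail and stop actually were.

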